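Couple the hitch head to the check stand

ROBOT

A 6-joint arm with a two-finger parallel gripper is mounted at the origin on the work surface. World frame = base frame: x ahead of the robot, y to its left, z up, the work surface at z = 0. Lengths are in m, angles in rad, forces in N, time in s.
With the tool pointing down it reaches from about 0.3 to 0.775 m from the base axis. Payload 14.6 kg.
Tool frame: the origin (TCP) lies on the centre line of the jaws, within the pads' length; the fingertips stand 14 mm ahead of it and the grasp point (between the pads) lies 5 mm behind it; x points along the fingers, y is the direction in which the jaws open and shut, and the axes are right-handed (so a half turn about x gives the same grasp; the last joint's range is limited). The gripper opens to 94 mm and grips with 3 to 60 N. Pads are 16 mm wide; open, the fingers measure 119 mm over their backs; the gripper's body (75 mm by 177 mm) begins 78 mm behind the grasp point.
Start: joints at [1.157, 0.3, 1.521, -0, 1.321, -0.067], TCP at [0.187, 0.517, 0.219] pointing down, gripper open.
Joint ranges: [-3.03, 3.03], [-0.79, 2.21], [0.23, 2.52], [-1.04, 4.18], [0, 3.07], [-2.55, 2.55]. Speed limits (rad/s): [2.22, 2.22, 2.57, 3.14, 3.14, 3.14].

INTERFACE

Orientations are given as [roll, pitch, yaw] about the fixed x, y, z axes, in that order (R = Rz(yaw) Ry(pitch) Rx(roll)).
In Python, from station import * gives the robot as it stands. The module is installed in compiled form; this text tells all that it offers.
- The arm moves only by the shell command python3 -m handwheel 'ROWS' [FORCE]. ROWS is JSON, a list of rows, each a list of 3 entries, a list of its own where there are three numbers: the shift along the tool's x, y, z in mm, then the turn about the tool's x in rad, then the gripper command: -1 is fully open, 1 is shut, values between are in proportion. In form: [[[dx, dy, dz], spin, gripper], ...]. A call has exactly 5 rows; each row is the pose to reach, as a shift and turn from the pose measured when the call began, along the tool's axes at that moment; what a row does not reach only later rows make up. A row lasts 1/10 s, in which the tool goes at most 50 mm and 8.59 degrees, less where a joint would pass 70% of its speed; a pose out of reach is approached as far as the arm can. A call with a gripper value outside its range is refused whole. The fingers move at their own pace and stop on an object; FORCE is the grip in N (left out, the last holds). Time passes only in rows, so rows that repeat a pose let the fingers close, or fill a call up. It gives the time, the measured TCP pose, the force and the opening at its end, in the units of the state.
- get_obs(): the state, without advancing time (a new reading comes with each control period).
- camera(name): name is "side" or "top" or "wrist"; returns (picture, depth): 400x640x3 uint8, blue, green, red; 400x640 float32, m along the optical axis (not along the pixel's ray), 0 where there is no reading.
- camera_info(name): a dict with "fx", "fy", "cx", "cy" (pixels), "extrinsics" (4x4, takes a point from camera to world coordinates). Camera axes: x right, y down, z forward; pixel columns grow to the right and rows downward; lengths in m; the calibration is good to about 2 mm. The wrist camera is an equidistant fisheye: a pixel r from the principal point sees the ray r / f radians off the axis. A picture is of the moment at which its call begins: read the wrist's pose just before it. camera_info takes no time and is no camera call; for the wrist camera it gives the pose at the moment of the call.
- hand_in(): hands the job in, once; it reports no verdict.
The state is a dict: "time_s": time; "qpos": joint angles; "joint_vel": joint speeds; "tau": joint torques, N m; "ee_pos": TCP position; "eef_rot": TCP orientation; "force": force on the tool from outside, world axes, zero at the start; "moment": the same for the moment, N m; "grip_width": finger opening in m.
Only numpy, scipy, OpenCV 4.12 (cv2) and the standard library are available. Lean on these libraries where they do the work, as an engineer would, in place of code of your own. Each camera call takes 0.05 s, during which the arm holds its last target. There are 200 camera calls.

TASK

Fit the loose steel coupler on the check stand for inspection: with its latch lever still up, lower it (do not drop it) until its socket sits fully home on the ball and its channel tail nests over the stand's channel rest. Then press the latch lever fully down, and leave the coupler seated and level; leave the other loose things on the bench where they are.

Things in the scene. Friction and masses are not known exactly. Their poses are not given: they have to be found in the camera images.
- coupler: The loose coupler, dark steel, 0.6 to 0.9 kg, 162 mm long, standing on the table as it will be used: a boxy head with a round socket open below, and behind it a tail, an open-down channel 46 mm wide, 32 mm high, ending 133 mm behind the socket axis. Origin on the socket axis at the coupler's underside; x from tail to head, y across, z up.
- coupler_head (a point): Middle of the coupler's head, 20 mm above its underside, 10 mm behind the socket axis, near the balance point. The head is 41 mm high, 56 mm long, and 56 mm wide across its two flat parallel cheeks: grip these along y, from above (there is room with the lever up). Axes as the coupler.
- socket (a point): On the coupler: the socket's axis, 12 mm above the underside; coincides with the ball's centre when fully seated. The socket is 44 mm wide at the mouth, narrowing upwards, 30 mm deep. Axes as the coupler.
- tail (a point): On the coupler: underside of the tail channel's web, on the centre line, 105 mm behind the socket axis, 28 mm above the underside. The channel is 38 mm wide and 28 mm deep inside.
- latch (a joint): Angle of the coupler's latch lever (rad): 0 shut, level along the top of the tail; starts raised 0.55 to 0.85, free end up and to the rear. Hinge 38 mm behind the socket axis, 41 mm above the coupler's underside. It stays where it is left; 0.15 N m, so 3 to 4 N press it down 45 mm from the hinge. Shut, its upper face is 44 mm above the coupler's underside.
- lever_tip (a point): On the upper face of the pale steel latch lever (95 mm long, 24 mm wide, 6 mm thick), 85 mm from its hinge.
- ball (a point): Centre of the 36 mm steel ball of the check stand, which is bolted to the table: 60 mm above the table, on an 18 mm neck that rises from a dark base plate 190 x 90 x 12 mm. Axes: x from the tail rest to the ball, z up.
- rest (a point): Top of the stand's tail rest, 105 mm from the ball along the stand's -x, 76 mm above the table: a short open-up channel, 30 mm wide, 40 mm long, which fits inside the coupler's open-down tail with 4 mm to spare either side. When the coupler is seated its underside is 48 mm above the table and point tail lies here.
- bearing: white plastic ring, 52 mm across, 16 mm high, bystander; origin at the centre of its underside
- channels: two aluminium channel offcuts 140 mm long, interlocked, 32 mm high; bystander; origin at the centre of its underside
- oiler: clear bottle, 56 mm across, 150 mm high; bystander; origin at the centre of its underside
- driver: screwdriver 200 mm long lying down; bystander
- spanner: wrench 150 mm long lying down; bystander

How it is judged:
On the way, in this order (a step that is already met when the one before it is completed fails the run):
1. the coupler is seated on ball and tail rest with its lever still up (distance between socket and ball below 0.007 m and distance between tail and rest below 0.012 m and angle between socket's own z axis and vertical below 0.06 rad and angle between the x axis of socket and the x axis of ball, either way round below 0.12 rad and value of joint latch above 0.4 rad), for 0.2 s.
2. the lever is pressed down with the coupler seated (distance between socket and ball below 0.007 m and distance between tail and rest below 0.012 m and angle between socket's own z axis and vertical below 0.06 rad and angle between the x axis of socket and the x axis of ball, either way round below 0.12 rad and value of joint latch below 0.1 rad), for 0.2 s.
At the end, for the whole second after the job is handed in: The coupler is at rest on the stand: socket point within 7 mm of the ball's centre, tail point within 12 mm of the rest, upright within 0.06 rad and in line with the stand within 0.12 rad, lever within 0.1 rad of shut (all of step 2 and linear speed of coupler below 0.02 m/s); the robot touches nothing.
It fails at once if the coupler is dropped onto the ball (faster than 0.5 m/s within 30 mm of its seat) (distance between socket and ball below 0.03 m and linear speed of coupler above 0.5 m/s).
It fails at once if another loose thing is pushed more than 30 mm (distance of any of bearing, channels, oiler, driver, spanner from where it was at the start of the episode above 0.03 m).
It also fails if it takes over 51 s, if anything falls off the work surface, if the arm or the gripper's body presses on something with over 40 N, if the wrist force passes 120 N, or if a joint passes its speed limit or range.

## Working session

There is one attempt and no reset: what is moved stays moved. The work goes in short steps, Python scripts to look and compute and a shell command to move; the robot and the scene stay as the last step left them, time stands still between calls to the robot, and variables do not carry over. Pictures are saved under pics/ and viewed, about 8 in all and at most 12, crops included, and the job is handed in when it is done.

```bash
mkdir -p pics; cat > h.py <<'E'
from station import *
import numpy as np, cv2
from scipy.spatial.transform import Rotation as R
def pts(name, d):
    i=camera_info(name); E=np.array(i["extrinsics"]); v,u=np.mgrid[0:400,0:640]
    P=np.stack([(u-i["cx"])/i["fx"]*d,(v-i["cy"])/i["fy"]*d,d],-1)
    return P@E[:3,:3].T+E[:3,3]
E
python3 - <<'E'
from h import *
o=get_obs(); print(o)
for n in("top","side"):
    p,d=camera(n); cv2.imwrite(f"pics/{n}0.png",p); np.savez(f"{n}0.npz",p=p,d=d,P=pts(n,d)); i=camera_info(n); print(n,i)
E
```

```text
{'time_s': 0.0, 'qpos': array([ 1.15738139e+00,  3.00421263e-01,  1.52158541e+00, -3.76029585e-07,
        1.32068557e+00, -6.66128099e-02]), 'joint_vel': array([-0.00115398,  0.00025515,  0.0005627 ,  0.00073266, -0.00034717,
        0.00101854]), 'tau': array([-4.01498128e-04, -5.31813598e+01, -3.52725792e+01,  7.08052190e-02,
        2.45075324e-02, -1.44893720e-04]), 'ee_pos': array([0.18685149, 0.51702723, 0.21891183]), 'eef_rot': array([-1.6370779 ,  1.56969674, -1.98387993]), 'force': array([-0.59903505, -0.25621608,  0.41682503]), 'moment': array([ 0.02472509, -0.01197566,  0.00033124]), 'grip_width': 0.09406142833623654}
top {'fx': 515.7577735762202, 'fy': 515.7577735762202, 'cx': 325.7238486366008, 'cy': 204.06392336818826, 'extrinsics': array([[-2.82580965e-02, -9.84970455e-01,  1.70395664e-01,
         2.75801900e-01],
       [-9.99580639e-01,  2.89228533e-02,  1.41969517e-03,
        -2.87056504e-02],
       [-6.32668660e-03, -1.70284089e-01, -9.85374701e-01,
         1.80216312e+00],
       [ 0.00000000e+00,  0.00000000e+00,  0.00000000e+00,
         1.00000000e+00]])}
side {'fx': 450.9091706125644, 'fy': 450.9091706125644, 'cx': 321.6681517072563, 'cy': 199.73039737590625, 'extrinsics': array([[ 0.96734628, -0.17087632,  0.18719629,  0.34381829],
       [-0.25278252, -0.70432684,  0.66334358, -0.81967655],
       [ 0.01849766, -0.6890029 , -0.7245225 ,  0.96855619],
       [ 0.        ,  0.        ,  0.        ,  1.        ]])}
```

View pics/top0.png

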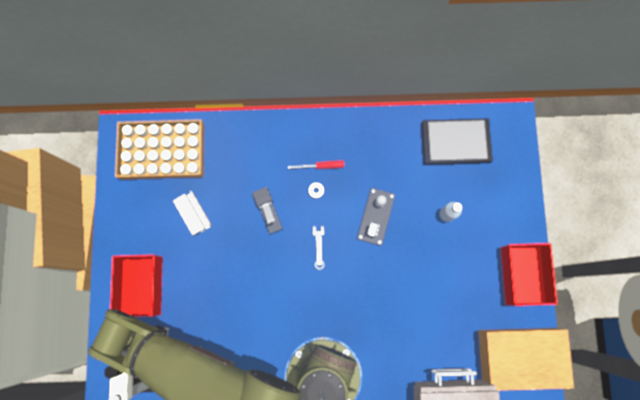

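View pics/side0.png

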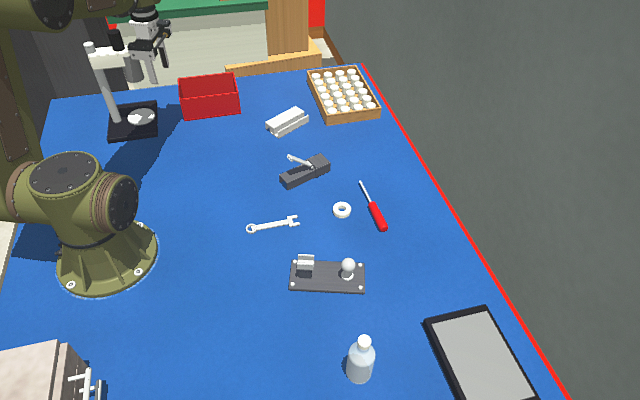

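The top view shows the coupler at about (267,210) with its head at (262,195). The stand is at (377,215), with its ball at (380,200) and its rest at (373,230). The side view has the coupler at (305,172), lever up towards (290,158), and the ball at (348,265).

```bash
python3 - <<'E'
from h import *
for n,boxes in(("top",dict(coupler=(235,180,300,240),stand=(350,180,405,250))),("side",dict(coupler=(265,140,340,195),stand=(280,240,375,300)))):
    z=np.load(n+"0.npz");p,d,P=z['p'],z['d'],z['P']
    for k,(a,b,c,e) in boxes.items():
        q=P[b:e,a:c].reshape(-1,3);col=p[b:e,a:c].reshape(-1,3).astype(int)
        print(n,k,"table z",np.median(q[:,2]))
        blue=(col[:,0]-col[:,2]>60)
        m=(~blue)&(q[:,2]>0.006)
        def rect(s,t):
            if s.sum()>4:
                r=cv2.minAreaRect((q[s,:2]*1000).astype(np.float32)); print(" ",t,s.sum(),np.round(q[s].mean(0),4),[np.round(x,1) for x in r])
        rect(m,"all")
        if k=="stand":
            rect(m&(q[:,2]<.02),"plate"); rect(m&(q[:,2]>.055),"high")
            s=m&(q[:,2]>.045)
            print(np.round(np.c_[q[s],][::6],3).tolist()[:30])
        else:
            rect(m&(q[:,2]>.036)&(q[:,2]<.046),"headtop"); rect(m&(q[:,2]>.05),"lever");rect(m&(q[:,2]>.026)&(q[:,2]<.036),"tailtop")
            print(q[m,2].max())
E
```

```text
top coupler table z -0.00038652306559527894
  all 650 [0.5651 0.176  0.0568] [array([448.2, 108.6]), array([435.2,  70. ]), np.float64(29.4)]
  headtop 213 [0.6035 0.1923 0.0401] [array([567.8, 179.1]), array([152. ,  55.9]), np.float64(20.7)]
  lever 126 [0.5353 0.1624 0.1485] [array([443.9, 101. ]), array([422.5,  43.3]), np.float64(31.8)]
  tailtop 238 [0.548  0.1703 0.0313] [array([565.5, 180.3]), array([158.7,  54.4]), np.float64(19.4)]
1.8021631212673528
top stand table z 0.001817943809342859
  all 1162 [ 0.5339 -0.199   0.0269] [array([ 440., -158.]), array([105.4, 404.4]), np.float64(66.4)]
  plate 937 [ 0.5365 -0.2001  0.0117] [array([ 537.1, -200.3]), array([ 88.4, 188.6]), np.float64(72.7)]
  high 158 [ 0.5293 -0.1952  0.1116] [array([ 427.9, -141.6]), array([ 54.8, 374.9]), np.float64(61.7)]
[[0.599, -0.206, 0.067], [0.596, -0.203, 0.061], [0.594, -0.223, 0.068], [0.59, -0.211, 0.076], [0.589, -0.199, 0.063], [0.585, -0.217, 0.083], [0.584, -0.205, 0.072], [0.584, -0.225, 0.07], [0.579, -0.211, 0.076], [0.579, -0.199, 0.06], [0.577, -0.218, 0.068], [0.573, -0.207, 0.073],
[... 1265 characters left out ...]
168, 0.078], [0.486, -0.17, 0.076], [0.471, -0.167, 0.074], [0.485, -0.172, 0.075], [0.499, -0.176, 0.076], [0.476, -0.17, 0.072], [0.49, -0.175, 0.073], [0.505, -0.176, 0.07], [0.481, -0.17, 0.066], [0.495, -0.176, 0.069], [0.471, -0.168, 0.062], [0.485, -0.174, 0.065], [0.499, -0.179, 0.067], [0.585, -0.207, 0.077], [0.473, -0.171, 0.061], [0.488, -0.173, 0.06], [0.502, -0.176, 0.059], [0.584, -0.21, 0.077], [0.47, -0.171, 0.058], [0.485, -0.174, 0.057], [0.499, -0.179, 0.059], [0.578, -0.212, 0.077], [0.592, -0.216, 0.078], [0.477, -0.175, 0.057], [0.492, -0.178, 0.056], [0.506, -0.181, 0.056], [0.582, -0.216, 0.078], [0.597, -0.217, 0.074], [0.479, -0.179, 0.057], [0.493, -0.181, 0.056]]
```

```bash
cat >> h.py <<'E'
def plan(xyz, jaw_deg):
    """shift (mm, tool axes), spin (rad) from present pose so TCP=xyz, jaws along jaw_deg (mod 180)"""
    o=get_obs(); M=R.from_euler('xyz',o['eef_rot']).as_matrix()
    s=M.T@(np.array(xyz)-o['ee_pos'])*1000
    t=np.radians(jaw_deg); y=M.T@np.array([np.cos(t),np.sin(t),0]); a=np.arctan2(y[2],y[1])
    a=(a+np.pi/2)%np.pi-np.pi/2
    print("t",o['time_s'],"tcp",np.round(o['ee_pos'],4),"toolx",np.round(M[:,0],3),"jaw",np.round(M[:,1],3),"q6",o['qpos'][5].round(2),"| shift",np.round(s,1),"spin",a.round(4),"F",np.round(o['force'],1),"w",round(o['grip_width'],4))
E
python3 - <<'E'
from h import *
from scipy.optimize import least_squares
plan([.607,.1925,.15],110)
for n in("top","side"):
    P=np.load(n+"0.npz")['P'].reshape(-1,3); q=P[(np.hypot(P[:,0]-.583,P[:,1]+.214)<.03)&(P[:,2]>.05)&(P[:,2]<.1)]
    f=least_squares(lambda c:np.linalg.norm(q-c,axis=1)-.018,[.583,-.214,.06],loss='soft_l1',f_scale=.003); print(n,len(q),f.x)
    q=P[(np.hypot(P[:,0]-.487,P[:,1]+.183)<.035)&(P[:,2]>.045)&(P[:,2]<.1)]; print(cv2.minAreaRect((q[:,:2]*1000).astype(np.float32)))
E
```

```text
t 0.1 tcp [0.1869 0.5171 0.2189] toolx [-0.    -0.001 -1.   ] jaw [ 0.34   0.94  -0.001] q6 -0.07 | shift [  69.1 -162.4  505.4] spin -0.6958 F [0.1 0.8 0.2] w 0.094
top 84 [ 0.58429014 -0.21424713  0.05874075]
((484.2075500488281, -183.6974334716797), (30.051349639892578, 40.467952728271484), 72.40772247314453)
side 169 [ 0.58525474 -0.21513548  0.06072592]
((484.5483703613281, -185.06503295898438), (32.00632858276367, 40.03101348876953), 73.3352279663086)
```

```bash
python3 -m handwheel '[[[0,-14,45],0,-1],[[0,-29,90],0,-1],[[0,-43,135],0,-1],[[0,-58,180],0,-1],[[0,-72,225],0,-1]]'; python3 -m handwheel '[[[5,-15,45],0,-1],[[10,-30,90],0,-1],[[20,-45,135],0,-1],[[30,-60,180],0,-1],[[40,-75,225],0,-1]]'; python3 -c "
from h import *
plan([.607,.1925,.15],110)"
```

```text
time_s: 0.6
ee_pos: [0.3752, 0.3714, 0.2189]
eef_rot: [-1.692, 1.57, -2.039]
force: [0.5, 1.5, -0.2]
grip_width: 0.0939
time_s: 1.1
ee_pos: [0.5624, 0.2228, 0.1783]
eef_rot: [-1.924, 1.569, -2.27]
force: [0.9, 0.9, 0.4]
grip_width: 0.0939
t 1.1 tcp [0.5624 0.2228 0.1783] toolx [-0.001 -0.001 -1.   ] jaw [ 0.34   0.94  -0.002] q6 -0.91 | shift [ 28.3 -13.3  52.2] spin -0.6958 F [0.9 0.9 0.4] w 0.0939
```

```bash
python3 -m handwheel '[[[6,-3,10],-0.14,-1],[[12,-6,20],-0.28,-1],[[18,-9,30],-0.42,-1],[[23,-11,42],-0.56,-1],[[28,-13,52],-0.696,-1]]'; python3 -c "
from h import *
plan([.607,.1925,.15],110)
p,d=camera('wrist'); cv2.imwrite('pics/w1.png',p)
i=camera_info('wrist');print(i)"
```

```text
time_s: 1.6
ee_pos: [0.6072, 0.1924, 0.1495]
eef_rot: [-2.847, 1.568, -2.492]
force: [-0.3, -0.2, 1.1]
grip_width: 0.094
t 1.6 tcp [0.6072 0.1924 0.1495] toolx [-0.002 -0.001 -1.   ] jaw [-0.347  0.938 -0.001] q6 -1.68 | shift [-0.5  0.1 -0.2] spin 0.0057 F [-0.3 -0.2  1.1] w 0.094
{'fx': 309.70691628693146, 'fy': 309.70691628693146, 'cx': 321.50830439656255, 'cy': 205.46501743064036, 'extrinsics': array([[-0.35514404,  0.89735608,  0.26196332,  0.53014688],
       [ 0.93481099,  0.3412315 ,  0.09843509,  0.1629606 ],
       [-0.00105881,  0.27984483, -0.96004466,  0.31440602],
       [ 0.        ,  0.        ,  0.        ,  1.        ]])}
```

View pics/w1.png

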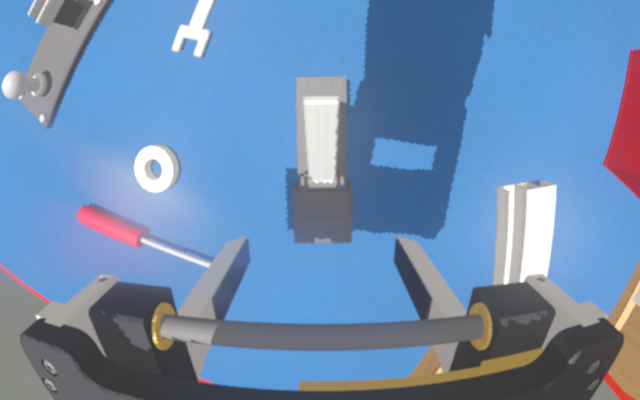

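The wrist view shows the coupler upright in the picture. Its head spans columns 293–352 and rows 185–242, and its tail reaches up to row 77. The fingertips at (245,240) and (400,240) straddle it centrally.

```bash
cat >> h.py <<'E'
def wray(i,u,v,z):
    E=np.array(i["extrinsics"]); a=np.array([u-i['cx'],v-i['cy']])/i['fx']; r=np.linalg.norm(a)+1e-9
    d=E[:3,:3]@np.array([*(a/r*np.sin(r)),np.cos(r)]); return E[:3,3]+d*(z-E[2,3])/d[2]
E
python3 - <<'E'
from h import *
i=camera_info('wrist')
A=[wray(i,u,v,z) for u,v,z in((294,242,.041),(352,242,.041),(296,77,.032),(347,77,.032))]
for a in A: print(a.round(4))
f=(A[0]+A[1])/2;b=(A[2]+A[3])/2; d=(f-b)[:2]; print(np.linalg.norm(d),np.degrees(np.arctan2(d[1],d[0])),np.linalg.norm(A[0]-A[1]),np.linalg.norm(A[2]-A[3]))
u=d/np.linalg.norm(d); print("socket",f[:2]-u*.029,b[:2]+u*.133); s=(f[:2]-u*.029+b[:2]+u*.133)/2
plan([*(s-u*.010),.022],np.degrees(np.arctan2(d[1],d[0]))+90)
E
```

```text
[0.6483 0.1793 0.041 ]
[0.6285 0.2313 0.041 ]
[0.5033 0.128  0.032 ]
[0.4871 0.1707 0.032 ]
0.1537437994248384 21.345069417139882 0.05566927944426443 0.045673126916084814
socket [0.61137309 0.19475344] [0.61906296 0.19775856]
t 1.65 tcp [0.6078 0.1915 0.1486] toolx [-0.003 -0.002 -1.   ] jaw [-0.355  0.935 -0.001] q6 -1.68 | shift [126.6   1.8  -1. ] spin -0.0097 F [ 0.4 -0.3 -0.6] w 0.0937
```

```bash
python3 -m handwheel '[[[28,1,0],0,-1],[[56,1,-1],0,-1],[[84,2,-1],-0.01,-1],[[110,2,-1],-0.01,-1],[[126,2,-1],-0.01,-1]]' 40; python3 -m handwheel '[[[0,0,0],0,-0.2],[[0,0,0],0,0.3],[[0,0,0],0,0.6],[[0,0,0],0,1],[[0,0,0],0,1]]' 40;  python3 -m handwheel '[[[0,0,0],0,1],[[0,0,0],0,1],[[0,0,0],0,1],[[0,0,0],0,1],[[0,0,0],0,1]]' 40; python3 -c "
from h import *
plan([.607,.1925,.17],110)"
```

```text
time_s: 2.15
ee_pos: [0.6047, 0.1928, 0.0204]
eef_rot: [-3.057, 1.565, -2.687]
force: [-0.5, 0.2, 0.1]
grip_width: 0.0943
time_s: 2.65
ee_pos: [0.6051, 0.1929, 0.0213]
eef_rot: [-3.003, 1.566, -2.633]
force: [-0.2, 0.2, 0.4]
grip_width: 0.0572
time_s: 3.15
ee_pos: [0.6051, 0.1928, 0.0214]
eef_rot: [-2.965, 1.566, -2.595]
force: [1.1, -2.4, -1.3]
grip_width: 0.0557
t 3.15 tcp [0.6051 0.1928 0.0214] toolx [-0.004 -0.002 -1.   ] jaw [-0.362  0.932 -0.001] q6 -1.69 | shift [-148.7   -1.1    1. ] spin 0.0212 F [ 1.1 -2.4 -1.3] w 0.0557
```

```bash
python3 -m handwheel '[[[-20,0,0],0,1],[[-50,0,0],0,1],[[-85,0,0],0,1],[[-115,0,0],0,1],[[-130,0,0],0,1]]' 45; python3 -c "
from h import *
d=np.radians(-17.2); plan([.585-.01*np.cos(d),-.2147-.01*np.sin(d),.15],-17.2+90)"
```

```text
time_s: 3.65
ee_pos: [0.6059, 0.1934, 0.1533]
eef_rot: [-2.896, 1.568, -2.525]
force: [0.7, -0.2, -8.2]
grip_width: 0.0555
t 3.65 tcp [0.6059 0.1934 0.1533] toolx [-0.002 -0.002 -1.   ] jaw [-0.362  0.932 -0.001] q6 -1.69 | shift [   4.  -366.6 -175. ] spin 0.6707 F [ 0.7 -0.2 -8.2] w 0.0555
```

```bash
python3 -m handwheel '[[[0,-20,-10],0,1],[[0,-55,-26],0,1],[[0,-90,-43],0,1],[[0,-125,-60],0,1],[[0,-160,-76],0,1]]'; python3 -m handwheel '[[[0,-35,-17],0,1],[[0,-70,-34],0,1],[[0,-105,-50],0,1],[[0,-140,-67],0,1],[[0,-170,-81],0,1]]';python3 -c "
from h import *
d=np.radians(-17.2); plan([.585-.01*np.cos(d),-.2147-.01*np.sin(d),.15],-17.2+90)"
```

```text
time_s: 4.15
ee_pos: [0.5919, 0.0154, 0.1521]
eef_rot: [3.042, 1.566, -2.87]
force: [0.7, 0.5, -7.6]
grip_width: 0.0557
time_s: 4.65
ee_pos: [0.577, -0.174, 0.1508]
eef_rot: [2.823, 1.563, -3.09]
force: [0.4, -0.3, -8.7]
grip_width: 0.0558
t 4.65 tcp [ 0.577  -0.174   0.1508] toolx [-0.007 -0.    -1.   ] jaw [-0.362  0.932  0.002] q6 -2.29 | shift [  0.9 -34.7 -15.1] spin 0.6704 F [ 0.4 -0.3 -8.7] w 0.0558
```

```bash
python3 -m handwheel '[[[0,-7,-3],0.13,1],[[0,-14,-6],0.27,1],[[0,-21,-9],0.4,1],[[1,-28,-12],0.54,1],[[1,-35,-15],0.67,1]]'; python3 -m handwheel '[[[0,0,0],0,1],[[0,0,0],0,1],[[0,0,0],0,1],[[0,0,0],0,1],[[0,0,0],0,1]]'; python3 -c "
from h import *
d=np.radians(-17.2); plan([.585-.01*np.cos(d),-.2147-.01*np.sin(d),.15],-17.2+90)
p,d=camera('side'); cv2.imwrite('pics/s2.png',cv2.resize(p[120:320,220:440],None,fx=3,fy=3)); np.savez('s2.npz',p=p,d=d,P=pts('side',d))
i=camera_info('wrist'); p,d=camera('wrist'); cv2.imwrite('pics/w2.png',p); import pickle; pickle.dump(i,open('w2.pkl','wb'))
"
```

```text
time_s: 5.15
ee_pos: [0.575, -0.212, 0.148]
eef_rot: [-2.937, 1.561, 3.04]
force: [0.1, -0.0, -8.7]
grip_width: 0.0555
time_s: 5.65
ee_pos: [0.575, -0.2116, 0.148]
eef_rot: [-2.943, 1.561, 3.036]
force: [0.5, -0.7, -8.6]
grip_width: 0.056
t 5.65 tcp [ 0.575  -0.2116  0.148 ] toolx [-0.01   0.001 -1.   ] jaw [ 0.299  0.954 -0.002] q6 -1.68 | shift [-2.   0.   0.4] spin -0.004 F [ 0.5 -0.7 -8.6] w 0.056
```

View pics/s2.png

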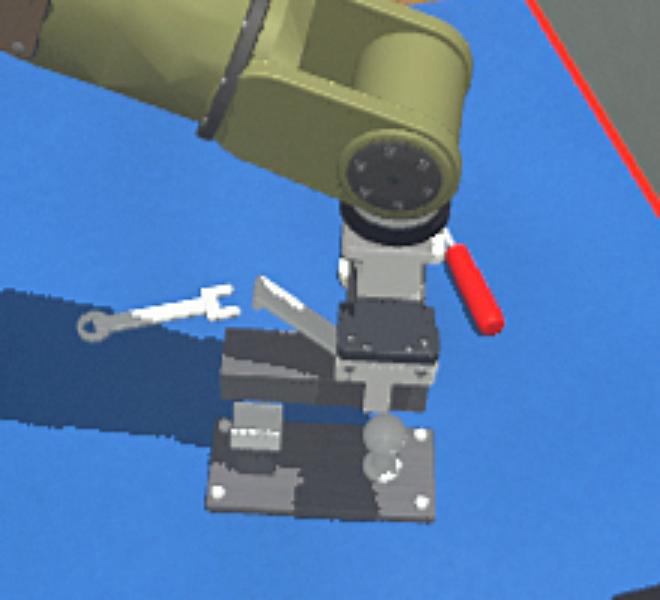

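View pics/w2.png

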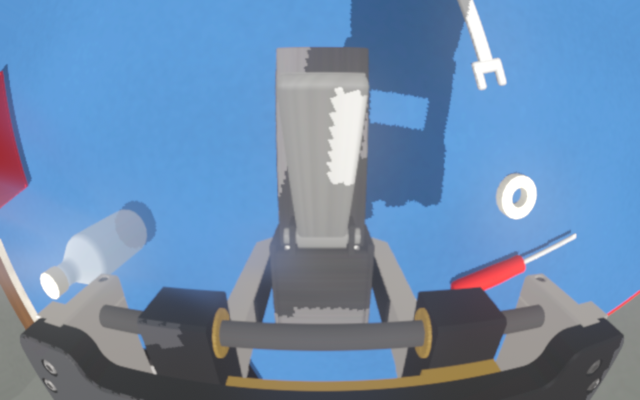

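The side view shows the coupler held level above the stand with its lever up, the tail over the rest and the head over the ball. The wrist view has the tail end at row 48 and the head front edge near row 305, columns 274–370.

```bash
python3 - <<'E'
from h import *
import pickle
z=np.load('s2.npz');P=z['P'].reshape(-1,3);p=z['p'].reshape(-1,3).astype(int)
t=np.radians(-17.2);u=np.array([np.cos(t),np.sin(t)]);n=np.array([-u[1],u[0]])
c=np.array([.585,-.2147]); X=(P[:,:2]-c)@u*1000; Y=(P[:,:2]-c)@n*1000; Z=P[:,2]*1000
g=(X>-160)&(X<60)&(abs(Y)<45)&(p[:,0]-p[:,2]<50)
for lo in range(-145,50,8):
    s=g&(X>=lo)&(X<lo+8)&(Z>115)&(Z<200)
    if s.sum(): print(lo,s.sum(),"Y",np.percentile(Y[s],[2,98]).round(1),"Z",np.percentile(Z[s],[2,98]).round(1))
s=g&(Z>120)&(Z<172)
print("coupler X",np.percentile(X[s],[.2,99.8]),"near-cheek Y tail", np.percentile(Y[s&(X<-80)],5))
i=pickle.load(open('w2.pkl','rb'))
for a,b,h in((275,305,.1676),(370,305,.1676),(277,48,.1586),(368,48,.1586)):
    q=wray(i,a,b,h); print(((q[:2]-c)@u*1000).round(1),((q[:2]-c)@n*1000).round(1))
E
```

```text
-137 13 Y [-23.3   5.4] Z [135.6 163. ]
-129 82 Y [-23.9  22.5] Z [128.6 162.2]
-121 81 Y [-23.7  19.6] Z [131.8 162.6]
-113 77 Y [-23.8  19.6] Z [130.9 163.3]
-105 85 Y [-23.1  20. ] Z [130.8 162.6]
-97 78 Y [-23.7  21.5] Z [130.5 162.5]
-89 89 Y [-23.3  20.1] Z [130.1 162.6]
-81 78 Y [-23.4  21.6] Z [131.4 162.6]
-73 87 Y [-24.7  19.9] Z [130.7 198.5]
-65 101 Y [-23.2  11.8] Z [128.3 198.6]
-57 105 Y [-24.6   8.6] Z [129.2 194.8]
-49 70 Y [-23.3   7.4] Z [128.7 184.9]
-41 31 Y [-24.8 -20.4] Z [127.9 157.3]
-33 29 Y [-28.9 -20.8] Z [130.8 163.7]
-25 37 Y [-40.7 -25.9] Z [135.6 178.1]
-17 37 Y [-41.4 -38.2] Z [146.9 180.8]
-9 31 Y [-41.2 -37.7] Z [145.7 180.4]
-1 30 Y [-29.  -25.2] Z [131.4 161.3]
7 33 Y [-29.  -25.7] Z [133.1 162.9]
15 30 Y [-29.7 -25.9] Z [133.1 165. ]
23 16 Y [-29.5 -25.6] Z [135.5 165.1]
coupler X [-129.85775932   26.07480657] near-cheek Y tail -23.256780880792014
8.2 -26.4
8.4 27.7
-129.7 -21.5
-129.5 23.8
```

Extents match to about 1 mm (X −131..28 against −133..29 expected, Y −23 at the tail). Lowering.

```bash
python3 -m handwheel '[[[10,0,0],0,1],[[20,0,0],0,1],[[30,0,0],0,1],[[40,0,0.5],0,1],[[46,0,0.5],0,1]]'; python3 -m handwheel '[[[3,0,0],0,1],[[6,0,0],0,1],[[9,0,0],0,1],[[12,0,0],0,1],[[15,0,0],0,1]]'; python3 -c "
from h import *
d=np.radians(-17.2); plan([.585-.01*np.cos(d),-.2147-.01*np.sin(d),.0694],-17.2+90)
p,d=camera('side'); cv2.imwrite('pics/s3.png',cv2.resize(p[180:320,260:400],None,fx=4,fy=4))
"
```

```text
time_s: 6.25
ee_pos: [0.5747, -0.2118, 0.1005]
eef_rot: [-2.977, 1.559, 3.002]
force: [0.3, 0.7, -9.4]
grip_width: 0.0555
time_s: 6.75
ee_pos: [0.5746, -0.2118, 0.0855]
eef_rot: [-2.965, 1.56, 3.013]
force: [0.1, 0.7, -9.2]
grip_width: 0.0555
t 6.75 tcp [ 0.5746 -0.2118  0.0855] toolx [-0.011  0.001 -1.   ] jaw [ 0.3    0.954 -0.002] q6 -1.68 | shift [16.1  0.3  1. ] spin -0.0046 F [ 0.1  0.7 -9.2] w 0.0555
```

View pics/s3.png

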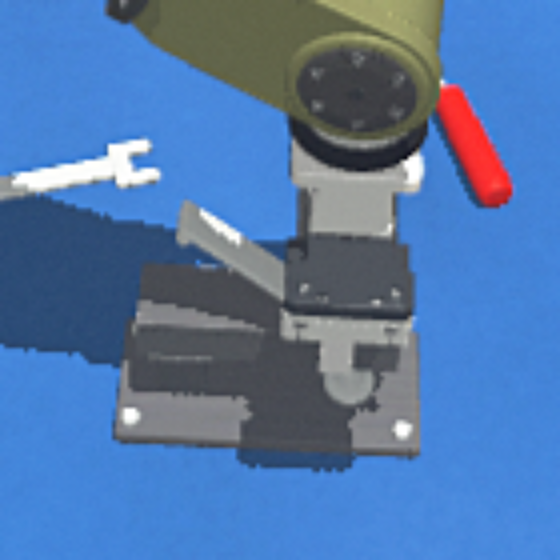

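The coupler's underside is just over the ball (seen at 348,385) and the tail is over the rest, with no contact force. I'll keep lowering slowly.

```bash
python3 -m handwheel '[[[2,0,0.5],0,1],[[4,0,0.5],0,1],[[6,0,1],0,1],[[8,0,1],0,1],[[10,0,1],0,1]]'; python3 -m handwheel '[[[1,0,0],0,1],[[2,0,0],0,1],[[3,0,0],0,1],[[4,0,0],0,1],[[5,0,0],0,1]]'; python3 -c "
from h import *
d=np.radians(-17.2); plan([.585-.01*np.cos(d),-.2147-.01*np.sin(d),.0694],-17.2+90)
"
```

```text
time_s: 7.3
ee_pos: [0.5752, -0.2119, 0.0747]
eef_rot: [-2.989, 1.559, 2.989]
force: [-0.6, -0.3, -8.5]
grip_width: 0.0562
time_s: 7.8
ee_pos: [0.5749, -0.2119, 0.0697]
eef_rot: [-2.995, 1.558, 2.984]
force: [-5.4, 1.1, -4.0]
grip_width: 0.0556
t 7.8 tcp [ 0.5749 -0.2119  0.0697] toolx [-0.013  0.002 -1.   ] jaw [ 0.3    0.954 -0.002] q6 -1.68 | shift [0.3 0.3 0.5] spin -0.0045 F [-5.4  1.1 -4. ] w 0.0556
```

```bash
python3 -m handwheel '[[[0.5,0,-0.5],0,1],[[1,0,-1],0,1],[[1,0,-1],0,1],[[1.5,0,-1],0,1],[[1.5,0,-1],0,1]]'; python3 -c "
from h import *
d=np.radians(-17.2); plan([.585-.01*np.cos(d),-.2147-.01*np.sin(d),.0694],-17.2+90)
p,d=camera('side'); cv2.imwrite('pics/s4.png',cv2.resize(p[180:320,260:400],None,fx=4,fy=4))
"
```

```text
time_s: 8.3
ee_pos: [0.5743, -0.2117, 0.0688]
eef_rot: [-2.969, 1.559, 3.009]
force: [0.3, -0.1, -2.1]
grip_width: 0.0559
t 8.3 tcp [ 0.5743 -0.2117  0.0688] toolx [-0.011  0.001 -1.   ] jaw [ 0.3    0.954 -0.002] q6 -1.68 | shift [-0.6  0.3  1.1] spin -0.0046 F [ 0.3 -0.1 -2.1] w 0.0559
```

View pics/s4.png

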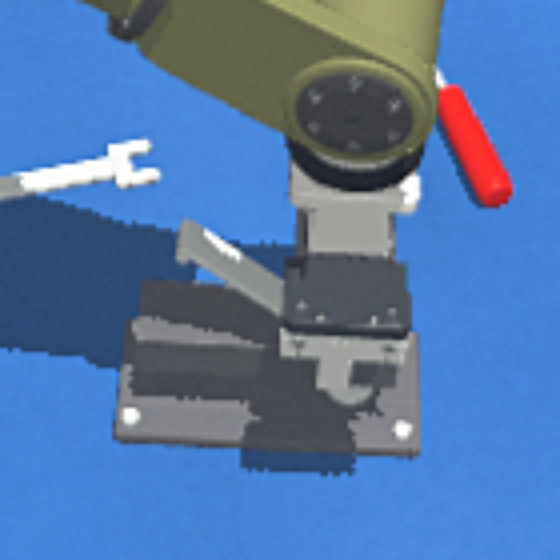

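The tail is now nested over the rest and the lever is still up. Most of the weight is on the stand. One more small push to confirm it's home, then release.

```bash
python3 -m handwheel '[[[1,0,0],0,1],[[2,0,0],0,1],[[2,0,0],0,1],[[2,0,0],0,1],[[2,0,0],0,1]]'; python3 -m handwheel '[[[0,0,0],0,0.4],[[0,0,0],0,0],[[0,0,0],0,-0.5],[[0,0,0],0,-1],[[0,0,0],0,-1]]';python3 -m handwheel '[[[0,0,0],0,-1],[[0,0,0],0,-1],[[-20,0,0],0,-1],[[-50,0,0],0,-1],[[-85,0,0],0,-1]]'; python3 -m handwheel '[[[-20,0,-20],0,-1],[[-20,0,-50],0,-1],[[-20,0,-60],0,-1],[[-20,0,-60],0,-1],[[-20,0,-60],0,-1]]'; python3 - <<'E'
from h import *
t=np.radians(-17.2);u=np.array([np.cos(t),np.sin(t)]);n=np.array([-u[1],u[0]]);c=np.array([.585,-.2147])
for nm in("side","top"):
    p,d=camera(nm);P=pts(nm,d).reshape(-1,3);q=p.reshape(-1,3).astype(int)
    if nm=="side":cv2.imwrite('pics/s5.png',cv2.resize(p[150:320,260:400],None,fx=3.5,fy=3.5))
    X=(P[:,:2]-c)@u*1000; Y=(P[:,:2]-c)@n*1000; Z=P[:,2]*1000
    g=(abs(Y)<32)&(X>-145)&(X<45)&(q[:,0]-q[:,2]<50)
    for lo in range(-140,40,10):
        s=g&(X>=lo)&(X<lo+10)&(Z>45)&(Z<180)
        if s.sum(): print(nm,lo,s.sum(),"Y",np.percentile(Y[s],[2,98]).round(1),"Z",np.percentile(Z[s],[5,50,95]).round(1))
plan([*(c-u*.09),.14],72.8)
E
```

```text
time_s: 8.85
ee_pos: [0.5745, -0.2118, 0.0686]
eef_rot: [-2.941, 1.56, 3.038]
force: [-8.3, 4.2, 14.8]
grip_width: 0.0559
time_s: 9.35
ee_pos: [0.5746, -0.2118, 0.0687]
eef_rot: [-2.929, 1.561, 3.05]
force: [-0.3, -0.6, 0.2]
grip_width: 0.0764
time_s: 9.85
ee_pos: [0.575, -0.2118, 0.1539]
eef_rot: [-2.976, 1.559, 3.002]
force: [-0.5, -0.8, 0.6]
grip_width: 0.0943
time_s: 10.35
ee_pos: [0.5186, -0.194, 0.1745]
eef_rot: [-2.977, 1.559, 3.001]
force: [0.3, -0.6, 0.1]
grip_width: 0.094
side -140 6 Y [-20.3  18.6] Z [59.  80.1 81.7]
side -130 96 Y [-23.9  22.3] Z [53.  79.9 83.4]
side -120 99 Y [-23.7  23.4] Z [53.3 79.7 83.3]
side -110 117 Y [-23.8  22.2] Z [ 54.1  80.8 155.5]
side -100 133 Y [-23.5  22.4] Z [ 56.6  81.  153.6]
side -90 119 Y [-24.   18.6] Z [ 54.8  80.8 143.9]
side -80 74 Y [-24.3   6.5] Z [52.7 78.7 83.2]
side -70 82 Y [-24.2   8.3] Z [ 54.4  79.2 116.5]
side -60 112 Y [-24.3   9.6] Z [ 57.   80.9 115.7]
side -50 100 Y [-24.8   9.7] Z [ 56.5  82.1 106.7]
side -40 105 Y [-24.   14.6] Z [53.5 91.9 98.2]
side -30 114 Y [-29.5  25.2] Z [57.6 86.7 92.6]
side -20 115 Y [-29.6  24.9] Z [58.  88.1 91.9]
side -10 109 Y [-29.5  23.1] Z [59.6 88.2 92.1]
side 0 104 Y [-29.8  21.8] Z [60.6 88.5 91.7]
side 10 108 Y [-29.7  23.3] Z [58.  88.1 91.7]
side 20 76 Y [-30.4  23. ] Z [57.6 88.2 91.6]
top -60 1 Y [13.9 13.9] Z [84. 84. 84.]
top -50 2 Y [20.3 23. ] Z [62. 68. 74.]
top 0 1 Y [27.9 27.9] Z [59.6 59.6 59.6]
top 10 2 Y [26.4 27.8] Z [77.5 77.8 78. ]
top 20 1 Y [27.3 27.3] Z [79.5 79.5 79.5]
t 10.45 tcp [ 0.5187 -0.194   0.1741] toolx [-0.012  0.002 -1.   ] jaw [ 0.3    0.954 -0.002] q6 -1.69 | shift [ 34.4  -0.2 -20.1] spin -0.0045 F [-0.3  0.2 -0.4] w 0.094
```

View pics/s5.png

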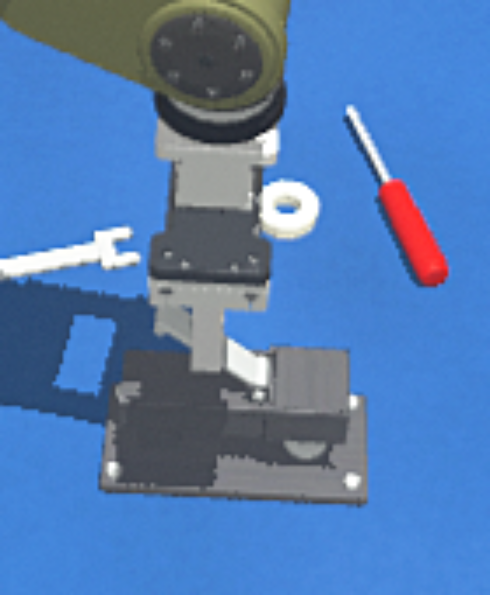

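The coupler is seated and level: head top measures about 91 mm and tail about 83 mm, both within the roughly +2 mm camera bias. The lever is up at (240,360). Next I'll close the fingers and press it.

```bash
python3 -m handwheel '[[[0,0,-8],0,0],[[0,0,-15],0,0.5],[[0,0,-15],0,1],[[0,0,-15],0,1],[[0,0,-15],0,1]]' 20; python3 -m handwheel '[[[0,0,0],0,1],[[0,0,0],0,1],[[5,0,0],0,1],[[10,0,0],0,1],[[15,0,0],0,1]]';  python3 -m handwheel '[[[7,0,0],0,1],[[14,0,0],0,1],[[21,0,0],0,1],[[28,0,0],0,1],[[35,0,0],0,1]]'; python3 -m handwheel '[[[3,0,0],0,1],[[6,0,0],0,1],[[9,0,0],0,1],[[12,0,0],0,1],[[14,0,0],0,1]]'
```

```text
time_s: 10.95
ee_pos: [0.5045, -0.1895, 0.1745]
eef_rot: [-2.983, 1.559, 2.996]
force: [-0.4, 0.3, -0.3]
grip_width: 0.0574
time_s: 11.45
ee_pos: [0.504, -0.1894, 0.159]
eef_rot: [-2.999, 1.558, 2.979]
force: [-11.0, 3.8, 12.8]
grip_width: 0.0175
time_s: 11.95
ee_pos: [0.5035, -0.1894, 0.1233]
eef_rot: [-2.993, 1.558, 2.985]
force: [-0.6, 0.1, 2.4]
grip_width: 0.0005
time_s: 12.45
ee_pos: [0.5032, -0.1893, 0.1091]
eef_rot: [-2.994, 1.557, 2.985]
force: [-2.2, 0.8, 2.4]
grip_width: 0.0001
```

```bash
python3 -m handwheel '[[[1,0,0],0,1],[[2,0,0],0,1],[[3,0,0],0,1],[[4,0,0],0,1],[[4.5,0,0],0,1]]'; python3 - <<'E'
from h import *
plan([.504,-.19,.106],72.8)
E
```

```text
time_s: 12.95
ee_pos: [0.5033, -0.1894, 0.1057]
eef_rot: [-2.976, 1.558, 3.002]
force: [-9.0, 3.0, 19.0]
grip_width: 0.0005
t 12.95 tcp [ 0.5033 -0.1894  0.1057] toolx [-0.013  0.002 -1.   ] jaw [ 0.3    0.954 -0.002] q6 -1.69 | shift [-0.3 -0.4  0.9] spin -0.0045 F [-9.  3. 19.] w 0.0005
```

Firm stop at the expected height (19 N at z=0.1057). I'll retract well clear, then check.

```bash
python3 -m handwheel '[[[-10,0,0],0,1],[[-45,0,0],0,1],[[-90,0,0],0,1],[[-130,0,0],0,1],[[-160,0,0],0,1]]'; python3 -m handwheel '[[[0,40,-20],0,1],[[0,80,-40],0,1],[[0,120,-60],0,1],[[0,160,-80],0,1],[[0,160,-80],0,1]]'; python3 - <<'E'
from h import *
t=np.radians(-17.2);u=np.array([np.cos(t),np.sin(t)]);n=np.array([-u[1],u[0]]);c=np.array([.585,-.2147])
for nm in("side","top"):
    p,d=camera(nm);P=pts(nm,d).reshape(-1,3);q=p.reshape(-1,3).astype(int)
    if nm=="side":cv2.imwrite('pics/s6.png',cv2.resize(p[190:320,240:400],None,fx=4,fy=4))
    X=(P[:,:2]-c)@u*1000; Y=(P[:,:2]-c)@n*1000; Z=P[:,2]*1000
    g=(abs(Y)<32)&(X>-145)&(X<45)&(q[:,0]-q[:,2]<50)
    for lo in range(-140,40,10):
        s=g&(X>=lo)&(X<lo+10)&(Z>65)&(Z<200)
        if s.sum(): print(nm,lo,s.sum(),"Y",np.percentile(Y[s],[2,98]).round(1),"Z",np.percentile(Z[s],[5,50,95]).round(1))
    s=g&(Z>70)&(Z<110); print(nm,cv2.minAreaRect((P[s,:2]*1000).astype(np.float32)),X[s].min(),X[s].max())
plan([.504,-.19,.106],72.8)
E
```

```text
time_s: 13.45
ee_pos: [0.5056, -0.1898, 0.2688]
eef_rot: [-2.89, 1.561, 3.088]
force: [-0.0, 0.1, -0.4]
grip_width: 0.0005
time_s: 13.95
ee_pos: [0.4768, -0.0094, 0.2699]
eef_rot: [-2.971, 1.562, 3.012]
force: [-0.8, -0.5, 0.0]
grip_width: 0.0002
side -140 2 Y [-11.   -8.1] Z [83.8 87.4 91. ]
side -130 79 Y [-26.6  18.4] Z [71.1 85.9 93.7]
side -120 82 Y [-26.6  18.5] Z [68.8 82.3 94.6]
side -110 75 Y [-27.1   7. ] Z [67.1 82.6 93.7]
side -100 74 Y [-26.    6.8] Z [71.3 87.3 94.5]
side -90 77 Y [-25.4   8.3] Z [70.  88.1 94.1]
side -80 78 Y [-25.3   9.3] Z [69.6 82.9 94.5]
side -70 78 Y [-25.3  19. ] Z [68.7 82.3 92.4]
side -60 79 Y [-25.2  19.7] Z [70.9 81.8 94.6]
side -50 80 Y [-25.7  18.8] Z [68.1 87.8 93.9]
side -40 86 Y [-25.  14.] Z [68.6 93.8 97.5]
side -30 103 Y [-30.   24.9] Z [70.4 87.2 93.4]
side -20 104 Y [-29.8  25. ] Z [71.8 89.  91.9]
side -10 94 Y [-29.6  21.5] Z [70.1 88.9 91.8]
side 0 98 Y [-30.3  22.1] Z [67.6 88.5 91.3]
side 10 95 Y [-28.8  23.5] Z [68.8 88.7 91.4]
side 20 61 Y [-28.5  22.2] Z [71.6 87.7 91.2]
side ((535.0655517578125, -200.84263610839844), (57.38
[... 490 characters left out ...]
 Z [73.2 83.3 95.8]
top -50 43 Y [-21.7  20.6] Z [73.1 85.  96.8]
top -40 38 Y [-24.1  22.5] Z [76.1 92.  97.1]
top -30 48 Y [-26.1  26.1] Z [74.4 87.1 93.4]
top -20 49 Y [-27.1  26. ] Z [80.1 85.7 93.1]
top -10 51 Y [-26.7  26.8] Z [80.6 86.8 92. ]
top 0 48 Y [-25.2  28.1] Z [80.2 86.4 92.8]
top 10 50 Y [-25.5  25.7] Z [79.9 87.3 92.3]
top 20 19 Y [-23.2  26.3] Z [80.7 86.1 90.2]
top ((533.7811889648438, -199.3140106201172), (55.253929138183594, 157.8173828125), 73.59545135498047) -132.23984385461773 25.66418651888969
t 14.05 tcp [ 0.4775 -0.0127  0.2696] toolx [-0.009  0.    -1.   ] jaw [ 0.298  0.955 -0.002] q6 -1.37 | shift [ 163.3 -160.9   79.6] spin -0.0026 F [-0.1 -0.7  0.4] w -0.0001
```

View pics/s6.png

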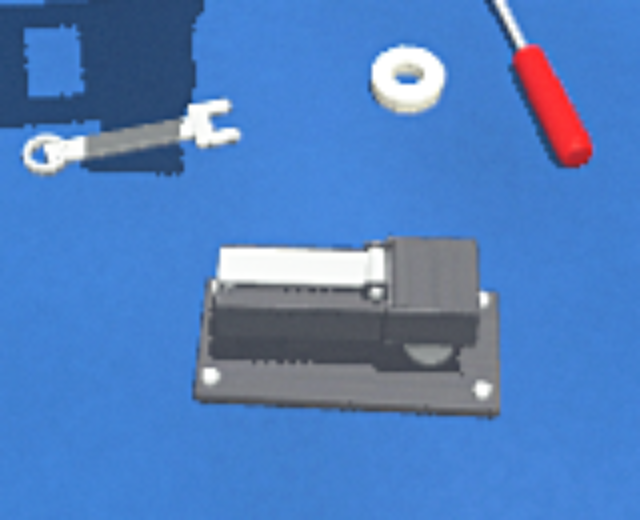

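The lever lies flat along the tail with its upper face at about 94 mm over its whole length. The coupler is level and in line to about 1–2°, and the arm is clear.

```bash
python3 -c "
from station import *
print(hand_in())"
```

```text
the job is handed in; nothing more can be done
None
```

The coupler is seated on the check stand with its latch lever shut, and the job was handed in at about 14 s of the 51 s allowed. `hand_in` gave no verdict.

I gripped the head, carried it over the stand and lowered it slowly with the lever up. A light push of about 15 N confirmed it was home. I then released it and pressed the lever down with closed fingers until it stopped firmly at 19 N and the expected height, and moved the arm clear.

**Last checks:**
- **Seat:** the head top read about 91 mm and the coupler's ends were where they should be along the stand to within a few millimetres. Both fit a fully seated coupler, given the side camera reads about 2 mm high. I could not measure the socket-to-ball distance directly.
- **Lever:** its upper face is level at about 94 mm over its whole length (92 mm expected).
- **Alignment:** in line with the stand to 1–2°. The side view put the tail 2–3 mm off sideways after pressing and the top view showed almost no shift. Either is within the 12 mm limit.
- **Other items:** the bearing, spanner and driver looked undisturbed in the last view. I did not re-measure them, and the oiler and channels were not in that crop.
- **Unexpected force:** there was a brief push of about 17 N (11 N of it sideways) when the fingers first met the lever. The later checks showed no harm from it.

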